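Fit the woodburner's control knob and hold it pressed in

ROBOT

A 6-joint arm with a two-finger parallel gripper is mounted at the origin on the work surface; the furniture and walls round the work are solid. World frame = base frame: x ahead of the robot, y to its left, z up, the work surface at z = 0. Lengths are in m, angles in rad, forces in N, time in s.
With the tool pointing down it reaches from about 0.35 to 0.975 m from the base axis. Payload 4.9 kg.
Tool frame: the origin (TCP) lies at the very end of the fingers, on their centre line; the grasp point (between the pads) lies 19 mm behind it; z points along the fingers, y is the line along which they close (so a half turn about z gives the same grasp; the last joint's range is limited). The gripper opens to 85 mm and grips with 20 to 120 N. Pads are 22 mm wide; open, the fingers measure 114 mm over their backs; the gripper's body (76 mm by 85 mm) begins 54 mm behind the grasp point. The pads swing forward as they close: fully open they stand 13 mm farther back than shut.
Start: joints at [1.089, 0.053, 1.613, -0, 1.476, -0.119], TCP at [0.222, 0.584, 0.231] pointing down, gripper open.
Joint ranges: [-3.01, 3.01], [-1.01, 2.22], [0.06, 2.58], [-1.02, 4.17], [0.09, 2.62], [-3.14, 3.14]. Speed limits (rad/s): [2.57, 2.57, 3.14, 3.14, 3.14, 3.14].

INTERFACE

Orientations are given as a unit quaternion [w, x, y, z].
In Python, from plant import state, optics, ticket, nets gives the robot as it stands. The module is installed in compiled form; this text tells all that it offers.
- The arm moves only by the shell command python3 -m inch 'ROWS' [OPENING]. ROWS is JSON, a list of rows, each an object of numbers: "dx", "dy", "dz": the shift along the tool's x, y, z as a fraction of full scale; "rx", "ry", "rz": the turn, a rotation vector about the tool's x, y, z as a fraction of full scale. In form: [{"dx": .., "dy": .., "dz": .., "rx": .., "ry": .., "rz": ..}, ...]. A call has 1 to 5 rows; each row is the pose to reach, as a shift and turn from the pose commanded when the call began, along the tool's axes at that moment; what a row does not reach only later rows make up. Full scale, the value 1, is 0.8 m for a shift and 1.5 rad for a turn. A row lasts 1/10 s, in which the tool goes at most 50 mm and 8.59 degrees, less where a joint would pass 70% of its speed; a pose out of reach is approached as far as the arm can. A call with a number of a shift or a turn outside -1 to 1 is refused whole. A call with a gripper value outside its range is refused whole. OPENING is the opening, from -1 (shut) to 1 (fully open), set as the call begins (- or left out, the last holds). The fingers move at their own pace and stop on an object; the grip force is fixed at half the most. Time passes only in rows, so rows that repeat a pose let the fingers close. It gives the time, the measured TCP pose, the force, the opening and the grip force at its end, in the units of the state.
- state(): the state, without advancing time (a new reading comes with each control period).
- optics.grab_frame(name): name is "scene" or "top"; returns the picture (384x512x3 uint8, red, green, blue); there is no depth.
- optics.camera_info(name): a dict with "fx", "fy", "cx", "cy" (pixels), "k1" (the pictures are not rectified: a ray, as slopes to the right and down, at radius r is drawn at 1 + k1 r^2 times it, then the intrinsics apply), "R" (3x3) and "t" (3): a world point X has camera coordinates R X + t. Camera axes: x right, y down, z forward; pixel columns grow to the right and rows downward; lengths in m; the calibration is good to about 2 mm. A picture is of the moment at which its call begins. camera_info takes no time and is no camera call.
- ticket.job_done(): hands the job in; it is judged then, once.
Trained networks look in the newest picture that a camera, given by its name, has taken for a name from the list of things; names that differ only in an ending like _2 or _b are one class to them, and where a whole thing is asked for, a point or a joint stands for the part that bears it (a point fixed in the world has none). Each returns a list of dicts, best first, with "confidence" (0 to 1); they miss things now and then, are a little off and sometimes report something else, mostly with a low value. They report only what shows in the picture. A call takes as long as a camera call. They do not tell look-alikes from the thing itself.
- nets.boxes_of(camera, name): "bbox" ([centre column, centre row, width, height] in pixels, round what is visible of it).
- nets.outline_of(camera, name): "pixels" (384x512 bool, what is visible of it) and "bbox" ([centre column, centre row, width, height] in pixels, round what is visible of it).
The state is a dict: "time": time; "joint_pos": joint angles; "joint_vel": joint speeds; "joint_efforts": joint torques, N m; "tool_pos": TCP position; "tool_rot": TCP orientation; "contact_force": force on the tool from outside, world axes, zero at the start; "ft_torque": the same for the moment, N m; "gripper_width": opening from 0.0 (shut) to 1.0 (fully open); "grasp_force": force on a finger pad.
Only numpy, scipy, OpenCV 4.12 (cv2) and the standard library are available. Lean on these libraries where they do the work, as an engineer would, in place of code of your own. Each camera call takes 0.05 s, during which the arm holds its last target. There are 200 camera calls.

TASK

The control knob has come off the woodburning power unit and lies on the worktop, bore down. Pick it up, turn it so that the flat in its bore matches the flat of the D-shaft on the unit (orange mark over orange mark), push it fully home on the shaft, then press it well in against the shaft's spring, without forcing it. Finish like that: still holding the knob in the gripper and keeping it pressed in; leave the bottles, the tin and the gourd ornament where they stand.

Things in the scene. Friction and masses are not known exactly. Their poses are not given: they have to be found in the camera images.
- knob: Loose control knob, about 40 g, upright on the worktop, 41 mm tall: black fluted skirt 41 mm across, 18 mm tall; on it a grey bar grip, 40 mm long (knob x) by 13 mm wide (knob y), from 18 to 41 mm up. An orange stripe on the bar's +x half marks the side of the flat in the D-shaped bore. Origin: centre of the underside; z up.
- knob_seat (a point): Centre of the blind end of the D-bore in the knob's underside, 13 mm up on the knob's axis; it meets shaft_tip when the knob is fully home. The bore is 14 mm across and 13 mm deep, its flat 4 mm from the axis on the knob's +x side.
- unit: Fixed woodburning power unit: blue box with aluminium top, 120 (x) by 130 (y) mm, top 50 mm over the worktop. Origin: centre of its underside; front (switch, lamp) faces unit -x. The shaft stands on its top, on its x axis, 26 mm to the front of the centre. A woodburning pen is fixed in a cradle along y, 70 mm behind the shaft, up to 75 mm over the worktop.
- shaft_tip (a point): Top of the upright brass D-shaft, 76 mm over the worktop unpressed, 22 mm out of the black dial disc (62 mm across). Shaft 12 mm across, flat 3 mm from the axis on this point's +x side, last 3 mm tapered. Orange mark on the disc points to +x too. z up. Knob slips on, 1 mm clearance, when knob +x = this +x within 0.15 rad; home, its underside is 63 mm over the worktop.
- shaft (a joint): How far the shaft is pressed down against its spring, m: 0 out, 0.006 at the stop. The spring starts at 4 N and reaches 10 N at the stop; it springs back when released.
- dial (a joint): Angle of the dial disc and shaft relative to the unit, rad, positive anticlockwise from above; stiff (0.2 N m of friction), it stays where it is. At 0 the shaft's +x (its flat) points along the unit's +x.
- glue_bottle: White glue bottle with dark nozzle, 36x50x138 mm, loose bystander; origin under its centre.
- paint_purple: Purple paint bottle with tan cap, 38 mm across, 105 mm tall, loose bystander; origin under its centre.
- paint_white: White paint bottle with black cap, 38 mm across, 105 mm tall, loose bystander; origin under its centre.
- gourd_ornament: Yellow gourd ornament with dark petals, about 105 mm across, 65 mm tall, loose bystander behind the unit; origin under its centre.
- varnish_tin: Tin with green and white label, 58 mm across, 72 mm tall, loose bystander behind the unit; origin under its centre.
There are look-alikes about, which are no part of the job. Several things have the shape of the knob; the one meant has the colours described above.

How it is judged:
On the way, in this order (a step that is already met when the one before it is completed fails the run):
1. the knob is lifted clear of the worktop (height (world z) of knob above 0.03 m and contact force between the fingers and knob above 1 N), for 0.2 s.
2. the knob is fully home on the D-shaft (distance between knob_seat and shaft_tip below 0.003 m), for 0.2 s.
At the end, for the whole second after the job is handed in: The knob is fully home on the D-shaft (blind end of its bore within 3 mm of the shaft's tip, which only matched flats allow), the shaft is held pressed down by more than 3.5 mm of its 6 mm against its spring, the gripper's fingers are still on the knob, and it is at rest (distance between knob_seat and shaft_tip below 0.003 m and value of joint shaft above 0.0035 m and contact force between knob and unit above 4 N and contact force between the fingers and knob above 2 N and linear speed of knob below 0.02 m/s); the arm keeps its last pose, push and grip.
It fails at once if the knob is forced on the unit with more than 40 N (contact force between knob and unit above 40 N).
It fails at once if a bottle, the tin or the gourd ornament is moved by more than 30 mm (distance of any of glue_bottle, paint_purple, paint_white, gourd_ornament, varnish_tin from where it was at the start of the episode above 0.03 m).
It also fails if it takes over 35 s, if anything falls off the work surface, if the arm or the gripper's body presses on something with over 40 N, if the wrist force passes 120 N, or if a joint passes its speed limit or range.

## Working session

There is one attempt and no reset: what is moved stays moved. The work goes in short steps, Python scripts to look and compute and a shell command to move; the robot and the scene stay as the last step left them, time stands still between calls to the robot, and variables do not carry over. Pictures are saved under pics/ and viewed, at most 10 in all, crops included, and the job is handed in when it is done.

```bash
mkdir -p pics
python3 - <<'E'
from plant import state, optics, nets
import cv2
s=state();print({k:s[k] for k in('time','tool_pos','tool_rot','gripper_width','contact_force')})
for c in('scene','top'):
    im=optics.grab_frame(c);cv2.imwrite(f'pics/{c}0.png',im[:,:,::-1])
    i=optics.camera_info(c);print(c,i)
    for n in('knob','shaft_tip','unit'):
        print(n,[(round(d['confidence'],2),[round(float(v)) for v in d['bbox']]) for d in nets.boxes_of(c,n)])
E
```

```text
{'time': 0.0, 'tool_pos': array([0.22151751, 0.58375919, 0.23005867]), 'tool_rot': array([-3.06729473e-04,  1.80400599e-01,  9.83592676e-01, -9.88597401e-04]), 'gripper_width': 0.9970349950001122, 'contact_force': array([-1.17938222,  0.72504361, -1.02586259])}
scene {'fx': 356.93395683461046, 'fy': 356.93395683461046, 'cx': 258.43058673835634, 'cy': 195.23590693041973, 'k1': 0.003535032754896755, 'R': array([[ 0.55183015, -0.83377156,  0.01756316],
       [-0.65093456, -0.44379356, -0.61589892],
       [ 0.52131342,  0.32843912, -0.78762939]]), 't': array([-0.28389182,  0.42985246,  0.69892887])}
knob [(0.74, [166, 197, 21, 17]), (0.69, [190, 180, 14, 18]), (0.18, [283, 270, 19, 29])]
shaft_tip []
unit [(0.77, [245, 222, 61, 58])]
top {'fx': 497.5452668534048, 'fy': 497.5452668534048, 'cx': 251.94616368481775, 'cy': 193.37861426687996, 'k1': -0.05728166585573369, 'R': array([[ 0.00770945, -0.9999125 ,  0.01074928],
       [-0.99272378, -0.00894493, -0.12008112],
       [ 0.12016677, -0.0097453 , -0.99270589]]), 't': array([0.03401455, 0.5765719 , 1.27290087])}
knob [(0.71, [166, 209, 18, 15]), (0.61, [161, 240, 16, 18])]
shaft_tip [(0.58, [298, 269, 14, 16]), (0.34, [347, 258, 25, 19])]
unit [(0.75, [252, 221, 52, 50])]
```

View pics/scene0.png

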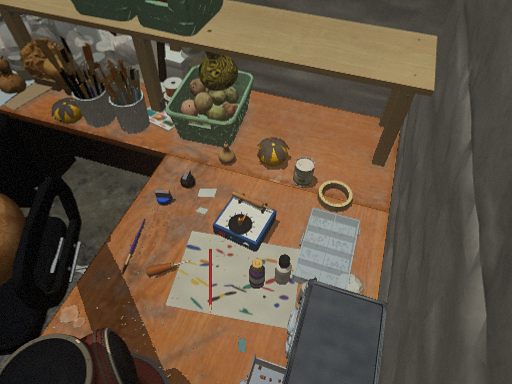

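View pics/top0.png

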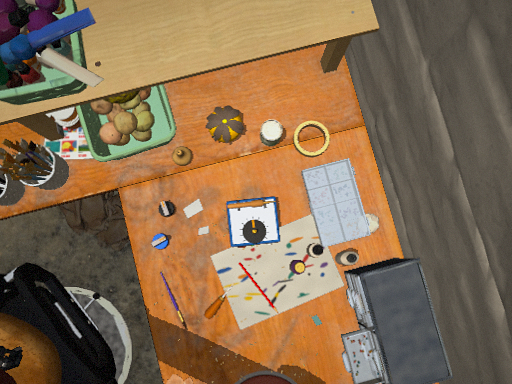

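Candidates for the knob: black skirt with grey bar at top (167,209) / scene (190,180); blue one at top (161,240) / scene (166,197). The net's scene (283,270) is a paint bottle. I'll check the first in a close crop, along with the dial.

Run:
```python
import cv2,numpy as np
t=cv2.imread('pics/top0.png');s=cv2.imread('pics/scene0.png')
f=lambda im,c,r,h:cv2.resize(im[r-h:r+h,c-h:c+h],(300,300),interpolation=cv2.INTER_CUBIC)
cv2.imwrite('pics/crop0.png',np.vstack([np.hstack([f(t,167,209,15),f(t,254,225,35)]),np.hstack([f(s,188,180,15),f(s,245,220,35)])]))
```

```text
(no output)
```

View pics/crop0.png

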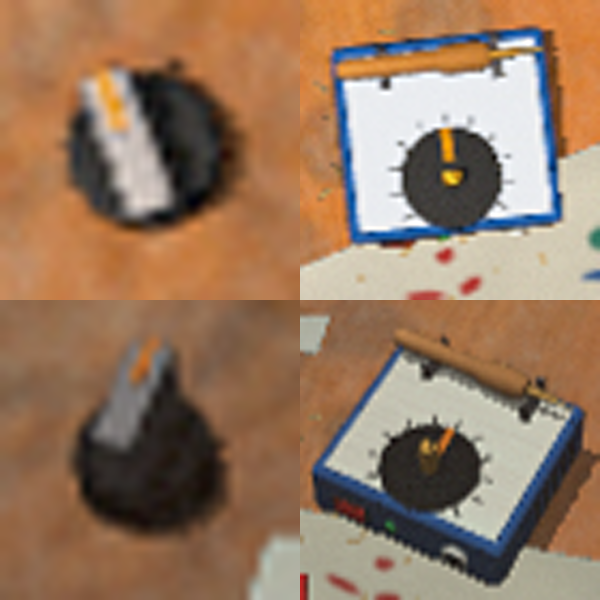

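```bash
cat > h.py <<'E'
import cv2,numpy as np
from plant import optics
def proj(c,X):
    i=optics.camera_info(c);p=np.asarray(X)@i['R'].T+i['t'];s=p[...,:2]/p[...,2:]
    s=s*(1+i['k1']*(s**2).sum(-1,keepdims=True))
    return s*[i['fx'],i['fy']]+[i['cx'],i['cy']]
def ray(c,u,z):
    from scipy.optimize import fsolve
    return fsolve(lambda q:proj(c,[q[0],q[1],z])-u,[.6,0])
def rect(c,im,ctr,z,half,mpp=.00025):
    "image with world -y right, world x up"
    n=int(2*half/mpp);g=(np.arange(n)-n/2+.5)*mpp
    Y,X=np.meshgrid(ctr[1]-g,ctr[0]-g);Y=ctr[1]-np.tile(g,(n,1));X=ctr[0]-np.tile(g[:,None],(1,n))
    m=proj(c,np.stack([X,Y,0*X+z],-1)).astype(np.float32)
    return cv2.remap(im,m[...,0],m[...,1],cv2.INTER_CUBIC),X,Y
E
python3 - <<'E'
from h import *
P={c:cv2.imread(f'pics/{c}0.png') for c in('top','scene')}
k=ray('top',[164.6,208.3],.041);d=ray('top',[254,231],.054)
print('knob',k,ray('scene',[189,178],.041),'disc',d,ray('scene',[243,222],.054))
rows=[]
for c in P:
    a,X,Y=rect(c,P[c],k,.041,.035,.0007/3); b,X2,Y2=rect(c,P[c],d,.054,.045,.0003)
    rows.append(np.hstack([a[:300,:300],b[:300,:300]]))
    for nm,im,X_,Y_ in(('knob',a,X,Y),('disc',b,X2,Y2)):
        h=cv2.cvtColor(im,cv2.COLOR_BGR2HSV);near=np.hypot(X_-X_.mean(),Y_-Y_.mean())<.03
        o=(h[...,1]>150)&(h[...,2]>130)&near
        if nm=='disc':
            bl=(h[...,2]<90)&near|o; print(c,'disc c',X_[bl].mean(),Y_[bl].mean(),'orange',X_[o].mean(),Y_[o].mean(),o.sum())
        else:
            g=((h[...,1]<60)&(h[...,2]>(100 if c=='top' else 75))&near).astype(np.uint8)
            n,l,st,ce=cv2.connectedComponentsWithStats(g);j=1+st[1:,4].argmax();m=l==j
            p=np.c_[X_[m],Y_[m]];e=np.linalg.eigh(np.cov(p.T));v=e[1][:,1]
            print(c,'grey c',p.mean(0),'angle',np.arctan2(v[1],v[0]),'len',np.ptp(p@v),np.ptp(p@e[1][:,0]))
cv2.imwrite('pics/rect0.png',np.vstack(rows))
E
```

```text
knob [0.53428324 0.26614621] [0.52800469 0.24858974] disc [0.47672624 0.03300315] [0.48401597 0.02859416]
top grey c [0.53279248 0.26628797] angle -2.7610436117141197 len 0.03860602379951639 0.014516278120739377
top disc c 0.4764508211964541 0.033052633800754676 orange 0.48899631478494643 0.035003393257808 2436
scene grey c [0.53214963 0.26557768] angle -2.771877157761771 len 0.04076171673786633 0.014397764656368182
scene disc c 0.47587664193603185 0.03272609662152905 orange 0.4930495255648536 0.03863920534654987 1370
```

View pics/rect0.png

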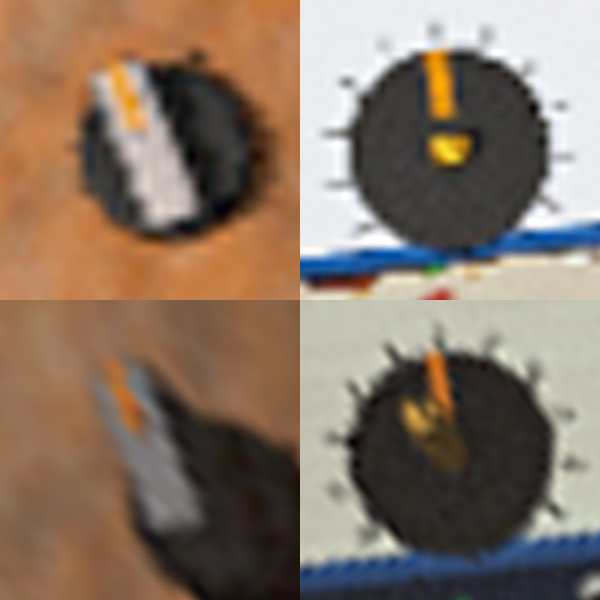

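Chosen: the black knob with the grey bar. Both cameras agree: bar centre ≈ (0.5355, 0.267), orange end at about +0.375 rad. The disc is at about (0.476, 0.033).

```bash
cat >> h.py <<'E'
from scipy.spatial.transform import Rotation as Ro
def go(xyz,yaw=None):
    "shift/turn fractions to tool pos xyz with tool y-axis at world yaw, tool pointing down"
    from plant import state
    s=state();R=Ro.from_quat(np.roll(s['tool_rot'],-1));d=R.inv().apply(np.array(xyz)-s['tool_pos'])/.8
    if yaw is None: y=R.apply([0,1,0]);yaw=np.arctan2(y[1],y[0])
    y=np.array([np.cos(yaw),np.sin(yaw),0]);z=np.array([0,0,-1.]);T=Ro.from_matrix(np.c_[np.cross(y,z),y,z])
    print('t',s['time'],'pos',s['tool_pos'].round(4),'F',s['contact_force'].round(1),'w',round(s['gripper_width'],3),'g',s['grasp_force'])
    print('d',d.round(4),'r',((R.inv()*T).as_rotvec()/1.5).round(4))
E
python3 - <<'E'
from h import *
for c in('top','scene'):
    im=cv2.imread(f'pics/{c}0.png');ct=np.array([.4762,.0329])
    b,X,Y=rect(c,im,ct,.054,.045,.0003);h=cv2.cvtColor(b,cv2.COLOR_BGR2HSV);r=np.hypot(X-ct[0],Y-ct[1])
    o=(h[...,1]>150)&(h[...,2]>130)&(r>.019)&(r<.029)&(X>ct[0])&(abs(Y-ct[1])<.012)
    print(c,o.sum(),np.arctan2(Y[o].mean()-ct[1],X[o].mean()-ct[0]))
    for nm,z,cc,R in (('unit',.05,(.505,.036),.09),):
        a,X,Y=rect(c,im,cc,z,R,.0005);w=cv2.inRange(cv2.cvtColor(a,cv2.COLOR_BGR2HSV),(100,120,60),(125,255,255))
        p=np.argwhere(w)[:,::-1].astype(np.float32);q=cv2.minAreaRect(p);print(q[0],np.array(q[1])*.5,q[2])
go([.5355,.267,.12],.375+np.pi/2)
E
```

```text
top 795 0.14844909774215626
(198.68418884277344, 217.7718048095703) [153.82847595 143.17625427] 82.97159576416016
scene 526 0.16183310986664645
(182.39202880859375, 190.89578247070312) [117.46054077 127.19805908] 83.3367691040039
t 0.4 pos [0.2218 0.5842 0.2311] F [ 0.7  0.1 -0.1] w 0.998 g 0.0
d [-0.5074 -0.2315  0.139 ] r [-2.000e-04 -1.000e-04 -4.919e-01]
```

```bash
python3 -m inch '[{"dx":-0.0625,"dy":-0.028,"rz":-0.08},{"dx":-0.12,"dy":-0.056,"rz":-0.16},{"dx":-0.18,"dy":-0.083,"rz":-0.25},{"dx":-0.235,"dy":-0.108,"rz":-0.33},{"dx":-0.29,"dy":-0.132,"rz":-0.41}]' 0; python3 -c "
from h import *
go([.5355,.267,.12],.375+np.pi/2)"
```

```text
t 0.4 pos [0.2218 0.5842 0.2311] F [ 0.7  0.1 -0.1] w 0.998 g 0.0
d [-0.5074 -0.2315  0.139 ] r [-2.000e-04 -1.000e-04 -4.919e-01]validation failed for argument at $[0]...
```

```bash
python3 -m inch '[{"dx":-0.0625,"dy":-0.028,"dz":0,"rx":0,"ry":0,"rz":-0.08},{"dx":-0.12,"dy":-0.056,"dz":0,"rx":0,"ry":0,"rz":-0.16},{"dx":-0.18,"dy":-0.083,"dz":0,"rx":0,"ry":0,"rz":-0.25},{"dx":-0.235,"dy":-0.108,"dz":0,"rx":0,"ry":0,"rz":-0.33},{"dx":-0.29,"dy":-0.132,"dz":0,"rx":0,"ry":0,"rz":-0.41}]' 0; python3 -c "
from h import *
go([.5355,.267,.12],.375+np.pi/2)"
```

```text
time: 0.9
tool_pos: [0.3986, 0.4054, 0.2316]
tool_rot: [0.0, -0.128, 0.992, 0.0]
contact_force: [0.6, 0.4, -0.0]
gripper_width: 0.497
grasp_force: 0.0
t 0.9 pos [0.3986 0.4054 0.2316] F [ 0.6  0.4 -0. ] w 0.497 g 0.0
d [-0.1214 -0.2109  0.1395] r [ 0.0002  0.0004 -0.0783]
```

```bash
python3 -m inch '[{"dx":-0.031,"dy":-0.053,"dz":0.01,"rx":0,"ry":0,"rz":-0.04},{"dx":-0.062,"dy":-0.106,"dz":0.02,"rx":0,"ry":0,"rz":-0.078},{"dx":-0.093,"dy":-0.159,"dz":0.04,"rx":0,"ry":0,"rz":-0.078},{"dx":-0.1215,"dy":-0.211,"dz":0.07,"rx":0,"ry":0,"rz":-0.078},{"dx":-0.1215,"dy":-0.211,"dz":0.12,"rx":0,"ry":0,"rz":-0.078}]' ; python3 -c "
from h import *
go([.5355,.267,.12],.375+np.pi/2)"
```

```text
time: 1.4
tool_pos: [0.5395, 0.2649, 0.1386]
tool_rot: [0.005, -0.181, 0.983, -0.0]
contact_force: [-0.2, 0.6, 0.4]
gripper_width: 0.5
grasp_force: 0.0
t 1.4 pos [0.5395 0.2649 0.1386] F [-0.2  0.6  0.4] w 0.5 g 0.0
d [0.0039 0.0043 0.0232] r [-0.0012  0.006  -0.0073]
```

```bash
python3 -m inch '[{"dx":0,"dy":0,"dz":0,"rx":0,"ry":0,"rz":0}]' ; python3 -c "
from h import *
go([.5355,.267,.021],.375+np.pi/2)
c=optics.grab_frame('top')[:,:,::-1];s=optics.grab_frame('scene')[:,:,::-1]
f=lambda im,c,r,h:cv2.resize(im[r-h:r+h,c-h:c+h],(400,400),interpolation=cv2.INTER_CUBIC)
cv2.imwrite('pics/pre.png',np.hstack([f(c,167,209,40),f(s,188,175,40)]))"
```

```text
time: 1.5
tool_pos: [0.5306, 0.2648, 0.1287]
tool_rot: [-0.006, -0.182, 0.983, -0.001]
contact_force: [-1.1, -0.5, -0.8]
gripper_width: 0.502
grasp_force: 0.0
t 1.5 pos [0.5306 0.2648 0.1287] F [-1.1 -0.5 -0.8] w 0.502 g 0.0
d [-0.0083  0.0003  0.1345] r [ 0.0003 -0.0081 -0.0058]
```

View pics/pre.png

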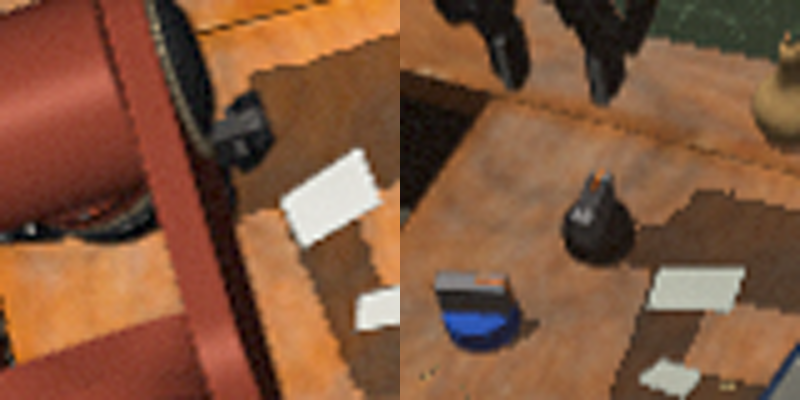

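Top is occluded by the arm; scene shows the fingers (510,80),(600,90) above the knob (600,220). The arm still swings a little, so I'll let it settle.

```bash
python3 -m inch '[{"dx":0,"dy":0,"dz":0.04,"rx":0,"ry":0,"rz":0},{"dx":0,"dy":0,"dz":0.06,"rx":0,"ry":0,"rz":0},{"dx":0,"dy":0,"dz":0.06,"rx":0,"ry":0,"rz":0},{"dx":0,"dy":0,"dz":0.06,"rx":0,"ry":0,"rz":0},{"dx":0,"dy":0,"dz":0.06,"rx":0,"ry":0,"rz":0}]' ; python3 -c "
from h import *
go([.5355,.267,.021],.375+np.pi/2)"
```

```text
time: 2.1
tool_pos: [0.5348, 0.2684, 0.0893]
tool_rot: [0.001, -0.184, 0.983, 0.0]
contact_force: [-0.2, 0.1, -0.1]
gripper_width: 0.498
grasp_force: 0.0
t 2.1 pos [0.5348 0.2684 0.0893] F [-0.2  0.1 -0.1] w 0.498 g 0.0
d [ 0.     -0.0019  0.0854] r [-0.0001  0.002  -0.0035]
```

```bash
python3 -m inch '[{"dx":0,"dy":-0.002,"dz":0.03,"rx":0,"ry":0,"rz":-0.003},{"dx":0,"dy":-0.002,"dz":0.055,"rx":0,"ry":0,"rz":-0.003},{"dx":0,"dy":-0.002,"dz":0.075,"rx":0,"ry":0,"rz":-0.003},{"dx":0,"dy":-0.002,"dz":0.084,"rx":0,"ry":0,"rz":-0.003},{"dx":0,"dy":-0.002,"dz":0.084,"rx":0,"ry":0,"rz":-0.003}]' ;python3 -m inch '[{"dx":0,"dy":0,"dz":0,"rx":0,"ry":0,"rz":0},{"dx":0,"dy":0,"dz":0,"rx":0,"ry":0,"rz":0},{"dx":0,"dy":0,"dz":0,"rx":0,"ry":0,"rz":0}]'; python3 -c "
from h import *
go([.5355,.267,.021],.375+np.pi/2)"
```

```text
time: 2.6
tool_pos: [0.5339, 0.266, 0.0194]
tool_rot: [-0.001, -0.186, 0.983, -0.0]
contact_force: [0.1, 1.1, -0.4]
gripper_width: 0.499
grasp_force: 0.0
time: 2.9
tool_pos: [0.5352, 0.2664, 0.0212]
tool_rot: [0.001, -0.186, 0.983, 0.0]
contact_force: [0.3, -0.3, 0.8]
gripper_width: 0.5
grasp_force: 0.0
t 2.9 pos [0.5352 0.2664 0.0212] F [ 0.3 -0.3  0.8] w 0.5 g 0.0
d [-0.0007  0.0005  0.0003] r [-0.      0.0013 -0.0009]
```

```bash
python3 -m inch '[{"dx":0,"dy":0,"dz":0,"rx":0,"ry":0,"rz":0},{"dx":0,"dy":0,"dz":0,"rx":0,"ry":0,"rz":0},{"dx":0,"dy":0,"dz":0,"rx":0,"ry":0,"rz":0},{"dx":0,"dy":0,"dz":0,"rx":0,"ry":0,"rz":0},{"dx":0,"dy":0,"dz":0,"rx":0,"ry":0,"rz":0}]' -1
```

```text
time: 3.4
tool_pos: [0.5348, 0.2663, 0.0207]
tool_rot: [0.0, -0.186, 0.983, 0.0]
contact_force: [0.0, -0.7, 2.6]
gripper_width: 0.134
grasp_force: 61.3
```

```bash
python3 -m inch '[{"dx":0,"dy":0,"dz":-0.03,"rx":0,"ry":0,"rz":0},{"dx":0,"dy":0,"dz":-0.08,"rx":0,"ry":0,"rz":0},{"dx":0,"dy":0,"dz":-0.13,"rx":0,"ry":0,"rz":0},{"dx":0,"dy":0,"dz":-0.15,"rx":0,"ry":0,"rz":0},{"dx":0,"dy":0,"dz":-0.15,"rx":0,"ry":0,"rz":0}]'; python3 -c "
from h import *
go([.4762,.0329,.14],.152+np.pi/2)"
```

```text
time: 3.9
tool_pos: [0.5361, 0.2668, 0.1431]
tool_rot: [0.003, -0.186, 0.983, 0.0]
contact_force: [-0.5, 0.6, -0.6]
gripper_width: 0.14
grasp_force: 60.8
t 3.9 pos [0.5361 0.2668 0.1431] F [-0.5  0.6 -0.6] w 0.14 g 60.79070806503296
d [ 0.1764 -0.2448  0.0029] r [0.0003 0.0037 0.1478]
```

```bash
python3 -m inch '[{"dx":0.03,"dy":-0.042,"dz":0,"rx":0,"ry":0,"rz":0.03},{"dx":0.065,"dy":-0.09,"dz":0,"rx":0,"ry":0,"rz":0.06},{"dx":0.1,"dy":-0.139,"dz":0,"rx":0,"ry":0,"rz":0.09},{"dx":0.135,"dy":-0.187,"dz":0,"rx":0,"ry":0,"rz":0.12},{"dx":0.16,"dy":-0.222,"dz":0,"rx":0,"ry":0,"rz":0.148}]'; python3 -m inch '[{"dx":0,"dy":0,"dz":0,"rx":0,"ry":0,"rz":0},{"dx":0,"dy":0,"dz":0,"rx":0,"ry":0,"rz":0},{"dx":0,"dy":0,"dz":0,"rx":0,"ry":0,"rz":0}]'; python3 -c "
from h import *
go([.4762,.0329,.14],.152+np.pi/2)"
```

```text
time: 4.4
tool_pos: [0.4772, 0.052, 0.1366]
tool_rot: [-0.003, -0.074, 0.997, 0.0]
contact_force: [0.5, -0.3, -0.1]
gripper_width: 0.137
grasp_force: 60.8
time: 4.7
tool_pos: [0.4794, 0.0547, 0.1386]
tool_rot: [-0.001, -0.076, 0.997, 0.0]
contact_force: [-0.2, 0.4, -0.2]
gripper_width: 0.136
grasp_force: 60.8
t 4.7 pos [0.4794 0.0547 0.1386] F [-0.2  0.4 -0.2] w 0.136 g 60.79946279525757
d [ 0.0081 -0.0264 -0.0018] r [ 0.0006 -0.0016  0.0004]
```

```bash
python3 -m inch '[{"dx":0.005,"dy":-0.015,"dz":0,"rx":0,"ry":0,"rz":0},{"dx":0.008,"dy":-0.0264,"dz":0,"rx":0,"ry":0,"rz":0},{"dx":0.008,"dy":-0.0264,"dz":0.015,"rx":0,"ry":0,"rz":0},{"dx":0.008,"dy":-0.0264,"dz":0.018,"rx":0,"ry":0,"rz":0},{"dx":0.008,"dy":-0.0264,"dz":0.018,"rx":0,"ry":0,"rz":0}]'; python3 -m inch '[{"dx":0,"dy":0,"dz":0,"rx":0,"ry":0,"rz":0},{"dx":0,"dy":0,"dz":0,"rx":0,"ry":0,"rz":0},{"dx":0,"dy":0,"dz":0,"rx":0,"ry":0,"rz":0}]'; python3 -c "
from h import *
go([.4762,.0329,.12],.152+np.pi/2)
c=optics.grab_frame('top')[:,:,::-1];s=optics.grab_frame('scene')[:,:,::-1]
cv2.imwrite('pics/t1.png',c);cv2.imwrite('pics/s1.png',s)
f=lambda im,c,r,h:cv2.resize(im[r-h:r+h,c-h:c+h],(400,400),interpolation=cv2.INTER_CUBIC)
for q in('top','scene'):print(proj(q,[[.4762,.0329,.1],[.4762,.0329,.076]]))
cv2.imwrite('pics/held.png',np.hstack([f(c,250,226,40),f(s,240,210,32)]))"
```

```text
time: 5.2
tool_pos: [0.4761, 0.0324, 0.1244]
tool_rot: [-0.001, -0.076, 0.997, 0.0]
contact_force: [-0.0, -0.2, -1.6]
gripper_width: 0.136
grasp_force: 60.8
time: 5.5
tool_pos: [0.4772, 0.0323, 0.126]
tool_rot: [0.0, -0.076, 0.997, -0.0]
contact_force: [0.5, 1.1, 0.7]
gripper_width: 0.14
grasp_force: 60.8
t 5.5 pos [0.4772 0.0323 0.126 ] F [0.5 1.1 0.7] w 0.14 g 60.82267642021179
d [0.0011 0.0009 0.0075] r [-0.0001  0.0004 -0.    ]
[[254.31625758 230.37723846]
 [254.16892702 230.81698832]]
[[239.43707895 212.97156849]
 [239.66920593 218.47304732]]
```

View pics/held.png

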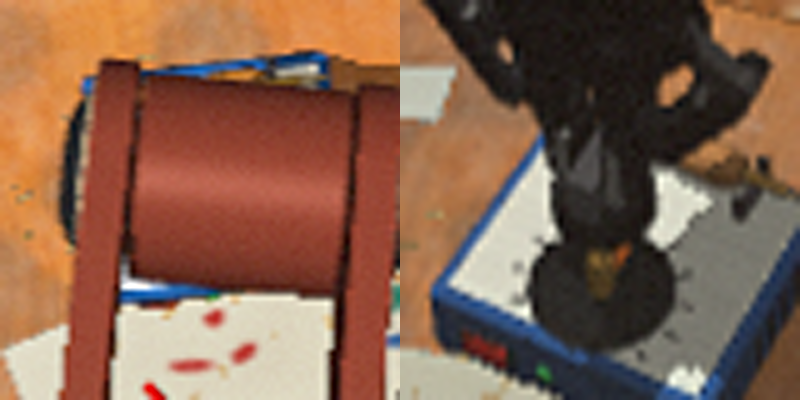

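Run:
```python
from h import *
a=cv2.imread('pics/s0.png') if 0 else cv2.imread('pics/scene0.png');s=cv2.imread('pics/s1.png')
g=cv2.cvtColor(s,cv2.COLOR_BGR2GRAY).astype(float)
for r in range(203,214): 
    l=g[r,222:240];R=g[r,240:258]
    print(r,l.astype(int).tolist(),R.astype(int).tolist())
for n,im in(('a',a),('s',s)):
    print(n)
    for r in range(211,226):
        w=im[r,230:250].astype(int);print(r,(w[:,2]-w[:,0]).tolist())
for p in([.4762,.0329],[.4772,.0323]):print(proj('scene',[[*p,.105],[*p,.123],[*p,.076],[*p,.054]]).round(2).tolist())
```

```text
203 [138, 138, 137, 128, 127, 101, 78, 147, 225, 110, 24, 59, 56, 26, 56, 80, 76, 74] [36, 57, 52, 27, 29, 22, 32, 29, 44, 39, 28, 17, 32, 71, 118, 119, 122, 125]
204 [141, 139, 138, 131, 121, 71, 110, 200, 222, 146, 32, 57, 57, 34, 81, 77, 73, 77] [39, 64, 58, 34, 30, 27, 30, 30, 88, 87, 71, 64, 63, 75, 83, 96, 104, 104]
205 [140, 138, 137, 120, 81, 93, 177, 218, 219, 224, 101, 48, 62, 65, 75, 77, 78, 78] [41, 55, 58, 28, 25, 28, 30, 37, 116, 162, 158, 156, 97, 74, 69, 68, 73, 57]
206 [140, 136, 125, 89, 84, 158, 219, 213, 216, 223, 152, 49, 57, 79, 78, 78, 79, 77] [38, 59, 60, 36, 27, 30, 25, 31, 81, 233, 227, 222, 151, 115, 102, 73, 66, 52]
207 [138, 136, 103, 76, 129, 225, 218, 214, 213, 217, 54, 46, 47, 58, 64, 74, 80, 65] [35, 61, 59, 37, 30, 33, 25, 28, 59, 228, 222, 220, 219, 147, 153, 115, 99, 76]
208 [135, 125, 83, 105, 196, 216, 216, 215, 217, 218, 64, 35, 39, 46, 45, 54, 67, 43] [40, 64, 58, 42, 32, 31, 26, 25, 56, 217, 220, 218, 217, 221, 223, 148, 154, 115]
209 [123, 87, 79, 164, 217, 211, 213, 214, 218, 222, 66, 35, 43, 48, 46, 42, 43, 47] [44, 60, 62, 46, 29, 28, 29, 
[... 2422 characters left out ...]
, 10, 40, 52, 34, 37, 60, 117, 72, 5, 5, 12, 8, 8]
219 [1, 9, 7, 6, 5, 5, 11, 17, 61, 77, 53, 66, 71, 103, 5, 5, 6, 10, 7, 10]
220 [6, 4, 7, 7, 12, 9, 8, 15, 46, 66, 59, 50, 68, 46, 4, 7, 7, 8, 7, 8]
221 [8, 4, 6, 7, 5, 5, 8, 16, 41, 35, 42, 39, 39, 4, 7, 7, 6, 7, 10, 4]
222 [8, 7, 5, 5, 7, 4, 7, 8, 38, 37, 45, 41, 19, 7, 8, 5, 7, 3, 8, 9]
223 [4, 8, 6, 7, 3, 8, 5, 6, 34, 39, 42, 43, 18, 10, 8, 10, 6, 10, 8, 7]
224 [4, 7, 8, 6, 6, 6, 4, 6, 28, 39, 43, 37, 11, 5, 5, 9, 9, 12, 14, 8]
225 [7, 5, 6, 4, 7, 8, 6, 4, 10, 27, 35, 15, 4, 5, 7, 6, 6, 8, 2, 6]
[[239.39, 211.8], [239.21, 207.47], [239.67, 218.47], [239.87, 223.32]]
[[239.82, 211.63], [239.65, 207.31], [240.09, 218.31], [240.29, 223.16]]
```

Run:
```python
from h import *
from scipy.optimize import minimize
t=np.linspace(0,2*np.pi,72)
def sil(c,p,a,o,n,S):
    m=np.zeros((n,n),np.uint8)
    sk=np.concatenate([np.c_[p[0]+.0205*np.cos(t),p[1]+.0205*np.sin(t),0*t+z] for z in(0,.018)])
    bx=np.array([[p[0]+u*np.cos(a)-v*np.sin(a),p[1]+u*np.sin(a)+v*np.cos(a),z] for u in(-.02,.02) for v in(-.0065,.0065) for z in(.018,.041)])
    for q in(sk,bx):
        h=cv2.convexHull(((proj(c,q)-o+.5)*S).astype(np.float32));cv2.fillConvexPoly(m,(h*16).astype(np.int32),1,shift=4)
    return m>0
S=12
for c,o in(('top',(148,190)),('scene',(170,158))):
    im=cv2.imread(f'pics/{c}0.png')[o[1]:o[1]+36,o[0]:o[0]+36].astype(np.float32);n=36*S
    M=cv2.warpAffine(im,np.float32([[S,0,S/2-.5],[0,S,S/2-.5]]),(n,n),flags=cv2.INTER_CUBIC)
    for th in(25,35,45):
        k=(M[...,2]-M[...,0]<th).astype(np.uint8)
        w,l,st,ce=cv2.connectedComponentsWithStats(k)
        L=l[n//2-12:n//2+12,n//2-12:n//2+12];j=np.bincount(L[L>0]).argmax();k=cv2.morphologyEx((l==j).astype(np.uint8),cv2.MORPH_CLOSE,np.ones((61,61)))>0
        f=lambda p:1-(sil(c,p,.375,np.array(o),n,S)&k).sum()/(sil(c,p,.375,np.array(o),n,S)|k).sum()
        r=minimize(f,[.5355,.267],method='Nelder-Mead',options=dict(initial_simplex=[[.5355,.267],[.5385,.267],[.5355,.270]],xatol=1e-5))
        print(c,th,r.x.round(4),round(1-r.fun,3))
```

```text
top 25 [0.5372 0.2674] 0.863
top 35 [0.5368 0.2671] 0.901
top 45 [0.5365 0.2667] 0.93
scene 25 [0.5361 0.2678] 0.89
scene 35 [0.5354 0.267 ] 0.932
scene 45 [0.5354 0.2674] 0.931
```

```bash
python3 -c "
from h import *
go([.4745,.0327,.103],.152+np.pi/2)"; python3 -m inch '[{"dx":0.003,"dy":0.001,"dz":0.01,"rx":0,"ry":0,"rz":0},{"dx":0.003,"dy":0.001,"dz":0.019,"rx":0,"ry":0,"rz":0},{"dx":0.003,"dy":0.001,"dz":0.026,"rx":0,"ry":0,"rz":0},{"dx":0.003,"dy":0.001,"dz":0.026,"rx":0,"ry":0,"rz":0},{"dx":0.003,"dy":0.001,"dz":0.026,"rx":0,"ry":0,"rz":0}]'; for i in 1 2 3; do python3 -m inch '[{"dx":0,"dy":0,"dz":0,"rx":0,"ry":0,"rz":0}]' >/dev/null; python3 -c "
from h import *
go([.4745,.0327,.103],.152+np.pi/2)
cv2.imwrite('pics/s2.png',optics.grab_frame('scene')[:,:,::-1])"; done
```

```text
t 5.6 pos [0.4771 0.0323 0.126 ] F [-0.2 -1.1 -0.9] w 0.136 g 60.82247972488403
d [0.0031 0.001  0.0287] r [-0.0001  0.0004 -0.0001]
time: 6.1
tool_pos: [0.4742, 0.0326, 0.1045]
tool_rot: [-0.0, -0.076, 0.997, 0.0]
contact_force: [0.2, -0.8, -0.4]
gripper_width: 0.14
grasp_force: 60.8
t 6.2 pos [0.4747 0.0326 0.1051] F [-0.7 -0.9  0.2] w 0.136 g 60.820502042770386
d [0.0002 0.0001 0.0027] r [-0.0001  0.0003 -0.0002]
t 6.35 pos [0.4747 0.0326 0.1053] F [ 0.9 -1.  -0.2] w 0.137 g 60.82151412963867
d [0.0003 0.0001 0.0028] r [-0.0001  0.0005 -0.0002]
t 6.5 pos [0.4746 0.0326 0.1051] F [ 0.5 -0.2 -0.8] w 0.14 g 60.82140326499939
d [0.0001 0.0001 0.0027] r [-0.0001  0.0003 -0.0002]
```

```bash
python3 -m inch '[{"dx":0,"dy":0,"dz":0.005,"rx":0,"ry":0,"rz":0},{"dx":0,"dy":0,"dz":0.009,"rx":0,"ry":0,"rz":0},{"dx":0,"dy":0,"dz":0.012,"rx":0,"ry":0,"rz":0},{"dx":0,"dy":0,"dz":0.0135,"rx":0,"ry":0,"rz":0},{"dx":0,"dy":0,"dz":0.0135,"rx":0,"ry":0,"rz":0}]'; python3 -m inch '[{"dx":0,"dy":0,"dz":0,"rx":0,"ry":0,"rz":0}]'
```

```text
time: 7.05
tool_pos: [0.4742, 0.0327, 0.0937]
tool_rot: [-0.0, -0.076, 0.997, 0.0]
contact_force: [-0.5, -0.6, -0.8]
gripper_width: 0.135
grasp_force: 60.8
time: 7.15
tool_pos: [0.4744, 0.0327, 0.0941]
tool_rot: [-0.0, -0.076, 0.997, 0.0]
contact_force: [-0.3, -0.4, -0.7]
gripper_width: 0.135
grasp_force: 60.8
```

```bash
python3 -m inch '[{"dx":0,"dy":0,"dz":0.002,"rx":0,"ry":0,"rz":0},{"dx":0,"dy":0,"dz":0.004,"rx":0,"ry":0,"rz":0},{"dx":0,"dy":0,"dz":0.005,"rx":0,"ry":0,"rz":0},{"dx":0,"dy":0,"dz":0.005,"rx":0,"ry":0,"rz":0}]'
```

```text
time: 7.55
tool_pos: [0.4743, 0.0327, 0.0899]
tool_rot: [-0.0, -0.076, 0.997, 0.0]
contact_force: [0.6, -0.3, -0.2]
gripper_width: 0.14
grasp_force: 60.8
```

```bash
python3 -m inch '[{"dx":0,"dy":0,"dz":0.002,"rx":0,"ry":0,"rz":0},{"dx":0,"dy":0,"dz":0.004,"rx":0,"ry":0,"rz":0},{"dx":0,"dy":0,"dz":0.0065,"rx":0,"ry":0,"rz":0},{"dx":0,"dy":0,"dz":0.0075,"rx":0,"ry":0,"rz":0},{"dx":0,"dy":0,"dz":0.0075,"rx":0,"ry":0,"rz":0}]'
```

```text
time: 8.05
tool_pos: [0.4742, 0.0327, 0.0838]
tool_rot: [-0.0, -0.076, 0.997, 0.0]
contact_force: [0.5, -0.2, -0.7]
gripper_width: 0.138
grasp_force: 60.8
```

```bash
python3 -m inch '[{"dx":0,"dy":0,"dz":0.001,"rx":0,"ry":0,"rz":0},{"dx":0,"dy":0,"dz":0.002,"rx":0,"ry":0,"rz":0},{"dx":0,"dy":0,"dz":0.003,"rx":0,"ry":0,"rz":0},{"dx":0,"dy":0,"dz":0.003,"rx":0,"ry":0,"rz":0}]'
```

```text
time: 8.45
tool_pos: [0.4746, 0.0326, 0.0822]
tool_rot: [0.0, -0.076, 0.997, -0.0]
contact_force: [-1.0, -0.6, 3.9]
gripper_width: 0.136
grasp_force: 61.2
```

```bash
python3 -m inch '[{"dx":0,"dy":0,"dz":0.001,"rx":0,"ry":0,"rz":0},{"dx":0,"dy":0,"dz":0.002,"rx":0,"ry":0,"rz":0},{"dx":0,"dy":0,"dz":0.003,"rx":0,"ry":0,"rz":0},{"dx":0,"dy":0,"dz":0.004,"rx":0,"ry":0,"rz":0},{"dx":0,"dy":0,"dz":0.004,"rx":0,"ry":0,"rz":0}]';  python3 -m inch '[{"dx":0,"dy":0,"dz":0,"rx":0,"ry":0,"rz":0},{"dx":0,"dy":0,"dz":0,"rx":0,"ry":0,"rz":0}]'
```

```text
time: 8.95
tool_pos: [0.4747, 0.0326, 0.0791]
tool_rot: [0.0, -0.076, 0.997, -0.0]
contact_force: [-4.0, 0.3, 6.6]
gripper_width: 0.135
grasp_force: 61.7
time: 9.15
tool_pos: [0.4747, 0.0326, 0.0792]
tool_rot: [0.0, -0.076, 0.997, -0.0]
contact_force: [-3.2, 0.5, 7.8]
gripper_width: 0.135
grasp_force: 61.7
```

```bash
python3 -m inch '[{"dx":0,"dy":0,"dz":0.001,"rx":0,"ry":0,"rz":0},{"dx":0,"dy":0,"dz":0.0018,"rx":0,"ry":0,"rz":0},{"dx":0,"dy":0,"dz":0.0018,"rx":0,"ry":0,"rz":0},{"dx":0,"dy":0,"dz":0.0018,"rx":0,"ry":0,"rz":0}]';  for i in 1 2 3 4 5; do python3 -m inch '[{"dx":0,"dy":0,"dz":0,"rx":0,"ry":0,"rz":0}]' | egrep 'pos|contact'; done; python3 -c "
from h import *
s=optics.grab_frame('scene')[:,:,::-1]
cv2.imwrite('pics/end.png',cv2.resize(s[175:245,205:275],(500,500),interpolation=cv2.INTER_CUBIC))"
```

```text
time: 9.55
tool_pos: [0.4748, 0.0326, 0.078]
tool_rot: [0.0, -0.076, 0.997, -0.0]
contact_force: [-4.0, 0.2, 8.4]
gripper_width: 0.137
grasp_force: 61.8
tool_pos: [0.4748, 0.0326, 0.078]
contact_force: [-3.8, 1.5, 7.5]
tool_pos: [0.4748, 0.0326, 0.078]
contact_force: [-3.5, -0.2, 8.1]
tool_pos: [0.4748, 0.0326, 0.078]
contact_force: [-3.7, -0.1, 7.4]
tool_pos: [0.4747, 0.0326, 0.078]
contact_force: [-3.2, 0.2, 9.3]
tool_pos: [0.4748, 0.0326, 0.078]
contact_force: [-3.2, -0.4, 8.3]
```

View pics/end.png

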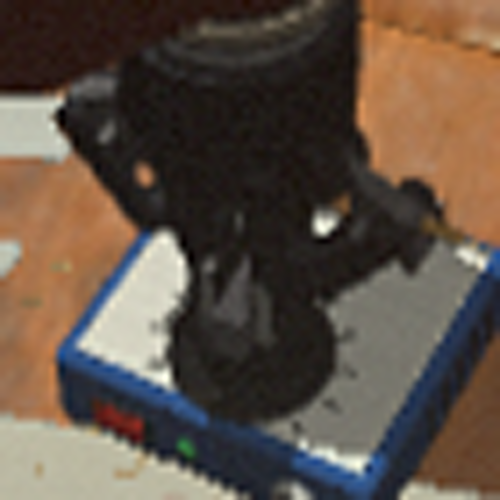

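```bash
python3 -m inch '[{"dx":0.0004,"dy":0,"dz":0.0008,"rx":0,"ry":0,"rz":0},{"dx":0.0006,"dy":0,"dz":0.0012,"rx":0,"ry":0,"rz":0},{"dx":0.0006,"dy":0,"dz":0.0012,"rx":0,"ry":0,"rz":0},{"dx":0.0006,"dy":0,"dz":0.0012,"rx":0,"ry":0,"rz":0}]';  for i in 1 2 3 4 5; do python3 -m inch '[{"dx":0,"dy":0,"dz":0,"rx":0,"ry":0,"rz":0}]' | egrep 'pos|contact'; done
```

```text
time: 10.5
tool_pos: [0.4747, 0.0326, 0.0774]
tool_rot: [0.001, -0.076, 0.997, -0.0]
contact_force: [-3.4, 0.1, 8.2]
gripper_width: 0.136
grasp_force: 61.9
tool_pos: [0.4747, 0.0326, 0.0774]
contact_force: [-4.3, 0.6, 8.5]
tool_pos: [0.4747, 0.0326, 0.0774]
contact_force: [-2.8, 0.6, 8.5]
tool_pos: [0.4747, 0.0326, 0.0774]
contact_force: [-3.1, 0.9, 8.1]
tool_pos: [0.4747, 0.0326, 0.0773]
contact_force: [-3.0, 0.3, 8.7]
tool_pos: [0.4747, 0.0326, 0.0774]
contact_force: [-3.0, 1.1, 8.4]
```

```bash
python3 -m inch '[{"dx":0.0004,"dy":0,"dz":0.001,"rx":0,"ry":0,"rz":0},{"dx":0.0006,"dy":0,"dz":0.0017,"rx":0,"ry":0,"rz":0},{"dx":0.0006,"dy":0,"dz":0.0017,"rx":0,"ry":0,"rz":0},{"dx":0.0006,"dy":0,"dz":0.0017,"rx":0,"ry":0,"rz":0}]';  for i in 1 2 3 4 5; do python3 -m inch '[{"dx":0,"dy":0,"dz":0,"rx":0,"ry":0,"rz":0}]' | egrep 'pos|contact'; done
```

```text
time: 11.4
tool_pos: [0.4748, 0.0326, 0.0769]
tool_rot: [0.001, -0.076, 0.997, 0.0]
contact_force: [-4.4, 1.4, 12.8]
gripper_width: 0.134
grasp_force: 62.7
tool_pos: [0.4748, 0.0326, 0.0769]
contact_force: [-3.8, 0.8, 12.6]
tool_pos: [0.4748, 0.0326, 0.0769]
contact_force: [-3.3, 0.8, 12.8]
tool_pos: [0.4748, 0.0326, 0.0769]
contact_force: [-3.7, -0.1, 13.1]
tool_pos: [0.4748, 0.0326, 0.0769]
contact_force: [-3.4, 0.9, 12.3]
tool_pos: [0.4748, 0.0326, 0.0769]
contact_force: [-4.4, 1.4, 12.5]
```

The shaft is at its stop: force is steady at about 12.7 N, above the 10 N the spring reaches there and well under the 40 N limit. The arm is at rest, so I'm handing in.

```bash
python3 -c "
from plant import ticket
print(ticket.job_done())"
```

```text
the job is handed in; nothing more can be done
None
```

I handed the job in at about 11.9 s: the knob is on the D-shaft with its orange mark turned to the dial's mark, and the gripper is still holding it pressed in at a steady 12.7 N or so. I judged it fully home and at the shaft's stop from force and height readings; no verdict came back, and I took no last picture of the bottles, tin and gourd.

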